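# Hang the tube carrier on the stand's rail

## Robot

A 6-joint arm with a two-finger parallel gripper is mounted at the origin on the work surface. World frame = base frame: x ahead of the robot, y to its left, z up, the work surface at z = 0. Lengths are in m, angles in rad, forces in N, time in s.
With the tool pointing down it reaches from about 0.35 to 0.725 m from the base axis. Payload 4.3 kg.
Tool frame: the origin (TCP) lies at the very end of the fingers, on their centre line; the grasp point (between the pads) lies 19 mm behind it; z points along the fingers, y is the direction in which the jaws open and shut (so a half turn about z gives the same grasp; the last joint's range is limited). The gripper opens to 85 mm and grips with 20 to 120 N. Pads are 22 mm wide; open, the fingers measure 114 mm over their backs; the gripper's body (76 mm by 85 mm) begins 54 mm behind the grasp point. The pads swing forward as they close: fully open they stand 13 mm farther back than shut.
Start: joints at [-1.433, 0.377, 0.081, 1.274, 0, 1.46], TCP at [0.141, -0.557, 0.231] pointing down, gripper open.
Joint ranges: [-2.72, 2.72], [-0.84, 1.66], [-1.02, 1.22], [-1.77, 2.12], [-1.37, 1.28], [-3.14, 3.14]. Speed limits (rad/s): [2.57, 2.57, 3.14, 3.14, 3.14, 3.14].

## Interface

Orientations are given as a unit quaternion [w, x, y, z].
In Python, from rig import read_state, imaging, job, spot_in, mark_of gives the robot as it stands.
- The arm moves only by the tool step_arm, never from a script. Its argument "increments" is a list of rows, each a list of 2 entries, a list of its own where there are three numbers: the shift along the world's x, y, z each as a share of 5 cm, from -1 to 1, then the turn, a rotation vector about the world's x, y, z each as a share of 10 degrees, from -1 to 1. In form: [[[x, y, z], [rx, ry, rz]], ...]. A call has 1 to 20 rows; each row shifts and turns the commanded pose from where the row before left it; what a row does not reach is not made up. A row lasts 1/8 s, in which the tool goes at most 62.5 mm and 10.7 degrees, less where a joint would pass 70% of its speed; a pose out of reach is approached as far as the arm can. A call with a number of a shift or a turn outside -1 to 1 is refused whole. A call with a gripper value outside its range is refused whole. "fingers" is the opening, from -1 (shut) to 1 (fully open), set as the call begins (left out, the last holds). The fingers move at their own pace and stop on an object; "squeeze" is the grip in N (left out, the last holds). Time passes only in rows, so rows that do not move let the fingers close. It gives the time, the measured TCP pose, the force and the opening at its end, in the units of the state.
- read_state(): the state, without advancing time (a new reading comes with each control period).
- imaging.grab_frame(name): name is "side" or "top"; returns a dict with "image" (480x640x3 uint8, red, green, blue), "fx", "fy", "cx", "cy" (pixels), "eye" and "rotation" of the camera in the world. Camera axes: x right, y down, z forward; pixel columns grow to the right and rows downward; lengths in m; the calibration is good to about 2 mm. A picture is of the moment at which its call begins. There is no depth.
- job.job_done(): hands the job in, once; it reports no verdict.
Trained networks look in a picture, given as the dict that the camera call returned (one of the last four; its "shot" number tells which), for a name from the list of things; names that differ only in an ending like _2 or _b are one class to them, and where a whole thing is asked for, a point or a joint stands for the part that bears it (a point fixed in the world has none). Each returns a list of dicts, best first, with "p" (0 to 1); they miss things now and then, are a little off and sometimes report something else, mostly with a low value. They report only what shows in the picture. A call takes as long as a camera call.
- spot_in(picture, label): "pixel" ([column, row] in pixels, amid what is visible of it).
- mark_of(picture, label): "pixel" ([column, row] in pixels: a listed point, or the origin of a listed thing).
The state is a dict: "t": time; "joint_positions": joint angles; "joint_velocities": joint speeds; "effort": joint torques, N m; "position": TCP position; "ee_rot": TCP orientation; "contact_force": force on the tool from outside, world axes, zero at the start; "moment": the same for the moment, N m; "finger_gap": finger opening in m.
Only numpy, scipy, OpenCV 4.12 (cv2) and the standard library are available. Lean on these libraries where they do the work, as an engineer would, in place of code of your own. Each camera call takes 0.05 s, during which the arm holds its last target.

## Task

Take the steel tube carrier by its black grip and hang it by its hook on the rail of the height-adjustable stand, with the hook's lip down behind the rail and its back leaning on the stand's backrest, hanging nearly upright and still. The rail's height is not known, so feel for it: never press the carrier against the stand with more than about 15 N, and have its back resting against the backrest and let the rail take the weight before you let go, gently, so that the carrier neither drops nor swings. Leave the other things on the bench where they are.

Things in the scene. Friction and masses are not known exactly. Their poses are not given: they have to be found in the camera images.
- carrier: The loose steel tube carrier, 62 x 110 mm in plan, 280 to 560 g, four capped tubes (one thick at +y, three thin at -y; caps up to 116 mm high), black grip on a post in its middle, hook at its back. Origin: middle of its underside. x from the tubes towards the hook (straight away from the robot within 0.4 rad at the start), y left, z up. It starts standing on the bench.
- carrier_grip (a point): Centre of the carrier's upright black grip block, 18 x 24 x 44 mm in carrier x, y, z: take it from above across the 24 mm (carrier y). It is 150 mm above the underside. Carrier axes.
- carrier_hook (a point): Middle of the carrier hook's throat at the underside of its roof, 43 mm behind (+x of) and 8 mm below the grip centre. Strap's flat rear face 9 mm in front (-x), going down to the underside 142 mm below. Lip's inner face 9 mm behind (+x); lip 4 mm thick, 25 mm long, foot 20 mm below the roof's underside. Hook 60 mm wide in y. Carrier axes.
- carrier_com (a point): Carrier's centre of mass, about 40 mm in front (-x) of the hook's middle and 86 mm below it, so once let go its strap's lower end swings back onto the backrest (if it is not already there) and the lip is drawn against the rear of the rail, leaning up to 0.03 rad. Carrier axes.
- stand: Fixed hanging stand; origin on the bench straight under the rail's middle; x away from the robot (yaw within 0.3 rad), y along the rail, z up. White base plate 170 x 220 x 12 mm, from 40 mm in front of the origin to 130 mm behind. Two rods with a black crossbar, top 219 mm above the bench, 55 mm (crossbar 70 mm) behind the rail.
- rail_low (a point): Where the middle of the rail's top edge would be at its lowest setting, 175 mm above the bench. Rail: flat steel bar along y, 8 mm thick in x, 14 mm high, free between two rearward end arms at y = -88 and +88 mm (8 mm wide). ITS TRUE TOP IS CLAMPED 0 TO 50 mm ABOVE THIS POINT, NOT REPORTED. Under load it gives after about 1 N by 2.5 N/mm, 8 mm at most. Stand axes.
- rail_high (a point): Where the middle of the rail's top edge would be at its highest setting, 225 mm above the bench, 50 mm above rail_low. Stand axes.
- backrest_low (a point): Middle of the grey backrest's front face if the rail is at its lowest; it moves up with the rail. Upright plate, 110 mm wide, face 10 mm in front (-x) of the rail's middle, 30 to 130 mm below the rail's true top. Pushed to +x it gives 1.5 N/mm, stop at 6 mm. With the strap's rear face just touching it, the lip clears the rear of the rail by 4 mm. Stand axes.
- tipbox: Bystander: closed clear box with a grey lid, 89 x 119 x 72 mm; origin under its centre. Leave it.
- tuberack: Bystander: white tube rack with yellow-capped tubes and no hook, 60 x 160 x 88 mm; origin under its centre. Leave it.
- reagent: Bystander: amber bottle, 64 mm across, 150 mm high; origin under its centre. Leave it.
- beaker: Bystander: glass cup, 68 mm across, 85 mm high; origin under its centre. Leave it.
- timer: Bystander: flat white timer, 50 x 60 x 18 mm; origin under its centre. Leave it.
- weight: Bystander: steel knob weight, 32 mm across, 45 mm high; origin under its centre. Leave it.

How it is judged:
On the way, in this order (a step that is already met when the one before it is completed fails the run):
1. the carrier is lifted clear of the bench in the gripper (height (world z) of carrier_grip above 0.19 m and contact force between the fingers and carrier above 1 N), for 0.1 s.
2. the stand bears the hooked carrier while the gripper still holds it (contact force between stand and carrier above 1.5 N and contact force between the fingers and carrier above 0.5 N and height (world z) of carrier_hook below 0.232 m and x of carrier_hook in the frame of stand between -0.012 and 0.012 m), for 0.2 s.
At the end, for the whole second after the job is handed in: The carrier hangs from the rail by its hook: the throat's middle within 12 mm of the rail's middle (front to back) and 55 mm along the rail, 165 to 232 mm above the bench, leaning less than 0.12 rad, at rest, borne by the stand (x of carrier_hook in the frame of stand between -0.012 and 0.012 m and y of carrier_hook in the frame of stand between -0.055 and 0.055 m and height (world z) of carrier_hook between 0.165 and 0.232 m and angle between carrier's own z axis and vertical below 0.12 rad and contact force between stand and carrier above 1.5 N and linear speed of carrier below 0.02 m/s and angular speed of carrier below 0.15 rad/s); the robot touches nothing.
It fails at once if the carrier is pressed or knocked against the stand with more than 16 N (contact force between stand and carrier above 16 N).
It fails at once if the carrier drops or swings when let go (faster than 0.2 m/s while not held) (contact force between the fingers and carrier below 0.05 N and linear speed of carrier above 0.2 m/s).
It fails at once if a bystander is moved by more than 30 mm (distance of any of tipbox, tuberack, reagent, beaker, timer, weight from where it was at the start of the episode above 0.03 m).
It also fails if it takes over 61 s, if anything falls off the work surface, if the arm or the gripper's body presses on something with over 40 N, if the wrist force passes 120 N, or if a joint passes its speed limit or range.

## Working session

There is one attempt and no reset: what is moved stays moved. The work goes in short steps, Python scripts to look and compute and a tool call to move; the robot and the scene stay as the last step left them, time stands still between calls to the robot, and variables do not carry over. Pictures are saved under pics/ and viewed, and the job is handed in when it is done.

Besides the shell and the picture viewer there is one more tool, called after ">>>" by a JSON object that holds its "op" and its "data", one argument or row to a line. step_arm: Moves the arm, as the interface text tells. Its arguments: {"type":"object","properties":{"increments":{"type":"array"},"fingers":{"type":"number"},"squeeze":{"type":"number"}},"required":["increments"]}

```bash
ls; mkdir -p pics; cat > h.py <<'E'
import numpy as np, cv2
from rig import read_state, imaging, job, spot_in, mark_of
def save(f,n): cv2.imwrite('pics/'+n,cv2.cvtColor(f['image'],cv2.COLOR_RGB2BGR))
def ray(f,p):
    d=np.array([(p[0]-f['cx'])/f['fx'],(p[1]-f['cy'])/f['fy'],1.]); d=np.array(f['rotation'])@d
    return np.array(f['eye']),d/np.linalg.norm(d)
def atz(f,p,z):
    e,d=ray(f,p); return e+d*(z-e[2])/d[2]
def tri(l):
    A=0;b=0
    for f,p in l:
        e,d=ray(f,p); M=np.eye(3)-np.outer(d,d); A=A+M; b=b+M@e
    x=np.linalg.solve(A,b)
    return x,[np.linalg.norm((np.eye(3)-np.outer(ray(f,p)[1],ray(f,p)[1]))@(x-ray(f,p)[0])) for f,p in l]
def proj(f,X):
    c=np.array(f['rotation']).T@(np.array(X)-f['eye']); return [f['fx']*c[0]/c[2]+f['cx'],f['fy']*c[1]/c[2]+f['cy']]
E
python3 - <<'E'
from h import *
np.set_printoptions(precision=4,suppress=True)
s=read_state();print({k:np.round(v,4) for k,v in s.items()})
F={}
for n in('side','top'):
    f=imaging.grab_frame(n);F[n]=f;save(f,n+'0.png');print(n,f['eye'],f['rotation'],f['fx'],f['cx'],f['cy'])
for l in ['carrier','carrier_grip','carrier_hook','carrier_com','stand','rail_low','rail_high','backrest_low']:
    P=[]
    for n in F:
        m=mark_of(F[n],l)[:2];print(l,n,[(np.round(a['pixel'],1),round(a['p'],2)) for a in m])
        if m:P.append((F[n],m[0]['pixel']))
    if len(P)==2:print('  ',*tri(P))
for l in ['tipbox','tuberack','reagent','beaker','timer','weight']:
    m=mark_of(F['top'],l)[:1]
    if m:print(l,atz(F['top'],m[0]['pixel'],0),m[0]['p'])
E
```

```text
pics
{'t': np.float64(0.0), 'joint_positions': array([-1.4333,  0.378 ,  0.0796,  1.2744, -0.    ,  1.4605]), 'joint_velocities': array([ 0.0017, -0.001 ,  0.0011, -0.0008,  0.0006, -0.0001]), 'effort': array([  0.0026, -46.3612,  26.987 ,   0.0208,   0.0002,   0.    ]), 'position': array([ 0.141 , -0.5568,  0.2304]), 'ee_rot': array([-0.001 ,  0.9923,  0.1236, -0.    ]), 'contact_force': array([-0.216 , -0.5705,  0.4258]), 'moment': array([ 0.002 , -0.0086,  0.0318]), 'finger_gap': np.float64(0.0858)}
side [0.1008 0.7689 0.7925] [ 0.1238 -0.2399  0.855  -0.4428] 454.3351620273002 315.9788074472246 247.9029602657597
top [ 0.4857 -0.0313  1.2795] [ 0.0444 -0.6998  0.7126 -0.0223] 464.3862117930251 321.5211851007314 247.484799284407
carrier side [(array([372.7, 267.5]), 0.63)]
carrier top [(array([391.4, 284.3]), 0.82), (array([250.2, 253.2]), 0.28)]Traceback (most recent call last):
  File "<stdin>", line 12, in <module>
  File "h.py", line 12, in tri
    e,d=ray(f,p); M=np.eye(3)-np.outer(d,d); A=A+M; b=b+M@e
        ~~~^^^^^
  File "h.py", line 5, in ray
    d=np.array([(p[0]-f['cx'])/f['fx'],(p[1]-f['cy'])/f['fy'],1.]); d=np.array(f['rotation'])@d
                                                                      ~~~~~~~~~~~~~~~~~~~~~~~^~
ValueError: matmul: Input operand 1 has a mismatch in its core dimension 0, with gufunc signature (n?,k),(k,m?)->(n?,m?) (size 3 is different from 4)
```

```bash
python3 - <<'E'
s=open('h.py').read().replace("np.array(f['rotation'])","RM(f)")
s=s.replace("def save","from scipy.spatial.transform import Rotation as R\ndef RM(f):\n    q=f['rotation']; return R.from_quat([q[1],q[2],q[3],q[0]]).as_matrix()\ndef save",1)
open('h.py','w').write(s)
E
cat > look.py <<'E'
from h import *
import sys
np.set_printoptions(precision=4,suppress=True)
F={}
for n in('side','top'):
    f=imaging.grab_frame(n);F[n]=f;save(f,n+sys.argv[1]+'.png')
for l in ['carrier','carrier_grip','carrier_hook','carrier_com','stand','rail_low','rail_high','backrest_low']:
    P=[]
    for n in F:
        m=mark_of(F[n],l)[:2];print(l,n,[(np.round(a['pixel'],1),round(a['p'],2)) for a in m])
        if m:P.append((F[n],m[0]['pixel']))
    if len(P)==2:print('  ',*tri(P))
if len(sys.argv)>2:
  for l in ['tipbox','tuberack','reagent','beaker','timer','weight']:
    m=mark_of(F['top'],l)[:1]
    if m:print(l,atz(F['top'],m[0]['pixel'],0),m[0]['p'])
E
python3 look.py 1 b
```

```text
carrier side [(array([371.1, 269. ]), 0.64)]
carrier top [(array([393.4, 285.2]), 0.62)]
   [ 0.4991 -0.1879 -0.0051] [np.float64(0.0008077776722274121), np.float64(0.000807777672227525)]
carrier_grip side [(array([377.5, 221.6]), 0.57)]
carrier_grip top [(array([393. , 285.9]), 0.7), (array([398.1, 286.2]), 0.65)]
   [ 0.4907 -0.1681  0.1676] [np.float64(0.006156547995184664), np.float64(0.006156547995184656)]
carrier_hook side [(array([213.3, 429.2]), 0.64), (array([361. , 222.7]), 0.59)]
carrier_hook top [(array([400.7, 264. ]), 0.73)]
   [ 0.7225 -0.0489 -0.5575] [np.float64(0.27113094416395916), np.float64(0.2711309441639593)]
carrier_com side [(array([370.9, 252. ]), 0.68)]
carrier_com top [(array([391.3, 285.3]), 0.88)]
   [ 0.4983 -0.1741  0.0635] [np.float64(0.0006888594162763043), np.float64(0.000688859416276191)]
stand side [(array([264. , 337.3]), 0.81)]
stand top [(array([256.6, 251.2]), 0.95), (array([240.9, 243.8]), 0.73)]
   [ 0.5992  0.1879 -0.0001] [np.float64(0.001375198567230996), np.float64(0.0013751985672309102)]
rail_low side [(array([258.9, 277.5]), 0.9)]
rail_low top [(array([399.9, 265.3]), 0.61), (array([246. , 247.5]), 0.59)]
   [ 0.6602 -0.1096 -0.0188] [np.float64(0.1445910586085339), np.float64(0.1445910586085341)]
rail_high side [(array([258.5, 262.4]), 0.82)]
rail_high top [(array([244.2, 242.2]), 0.97), (array([250.4, 251.2]), 0.65)]
   [0.6017 0.1798 0.2156] [np.float64(0.0010209902764211148), np.float64(0.0010209902764211915)]
backrest_low side [(array([265.8, 311.1]), 0.7)]
backrest_low top [(array([249.1, 253.8]), 0.9), (array([490.3, 262.4]), 0.64)]
   [0.5843 0.1911 0.0939] [np.float64(0.0014790720797797949), np.float64(0.0014790720797797745)]
tipbox [0.5355 0.4317 0.    ] 0.67
tuberack [ 0.551 -0.455  0.   ] 0.6
reagent [ 0.7454 -0.0435  0.    ] 0.97
beaker [ 0.6153 -0.0021  0.    ] 0.61
timer [ 0.3862 -0.0009  0.    ] 0.75
weight [ 0.5513 -0.4518  0.    ] 0.65
```

View pics/side0.png

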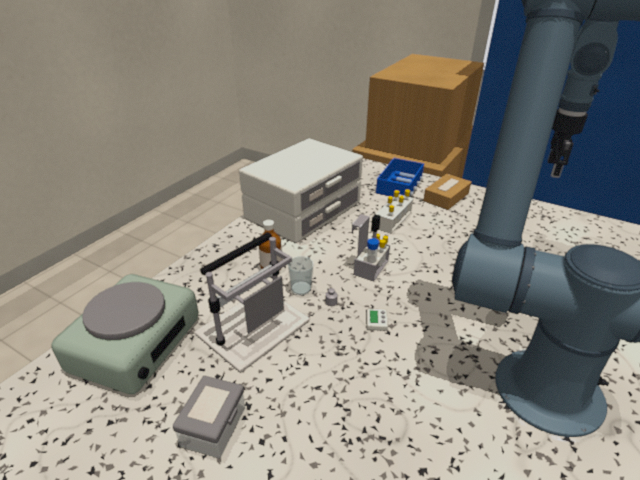

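View pics/top0.png

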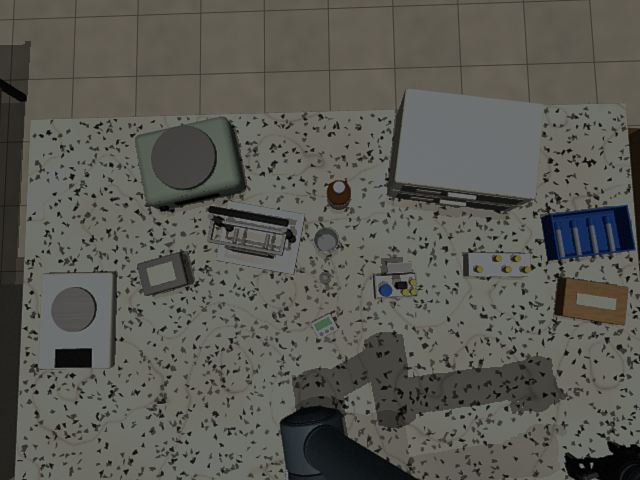

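```bash
python3 - <<'E'
import cv2,numpy as np
a=cv2.imread('pics/top0.png');b=cv2.imread('pics/side0.png')
c=cv2.resize(a[240:320,350:450],None,fx=6,fy=6,interpolation=2)
d=cv2.resize(a[190:290,190:330],None,fx=5,fy=5,interpolation=2)
e=cv2.resize(b[200:290,330:420],None,fx=6,fy=6,interpolation=2)
g=cv2.resize(b[220:370,190:330],None,fx=4,fy=4,interpolation=2)
for n,i in zip('cdeg',(c,d,e,g)):cv2.imwrite(f'pics/z{n}.png',np.clip(i*1.5,0,255).astype('u1'))
E
```

```text
(no output)
```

View pics/zc.png

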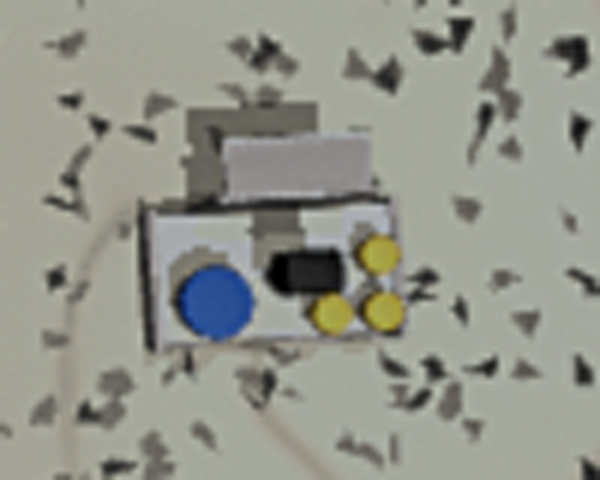

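View pics/zd.png

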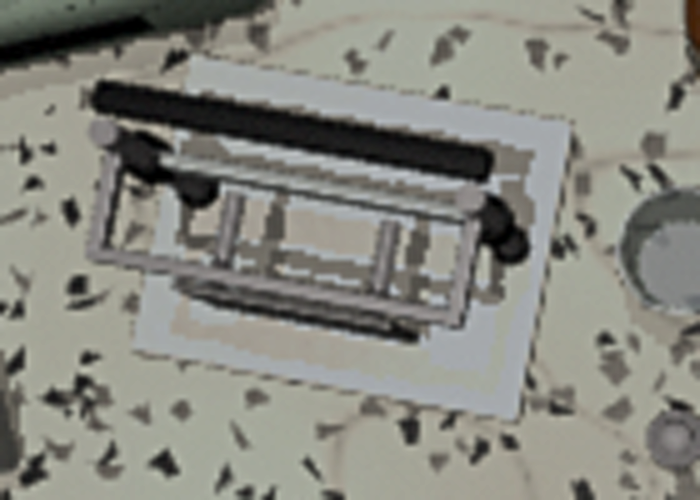

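View pics/ze.png

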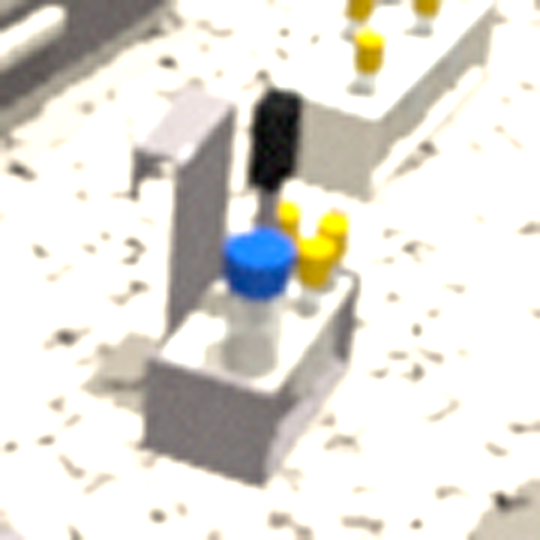

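View pics/zg.png

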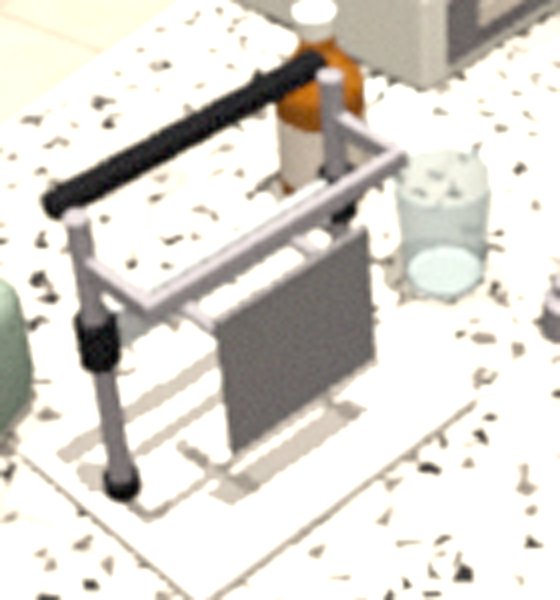

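```bash
cat > m.py <<'E'
from h import *
np.set_printoptions(precision=4,suppress=True)
T=imaging.grab_frame('top');S=imaging.grab_frame('side')
t6=lambda x,y:(350+x/6,240+y/6); t5=lambda x,y:(190+x/5,190+y/5); s4=lambda x,y:(190+x/4,220+y/4); s6=lambda x,y:(330+x/6,200+y/6)
ang=lambda a,b:np.arctan2(*(a-b)[[1,0]])
A=[atz(T,t5(*p),.012) for p in((133,350),(515,418),(572,120),(190,55))]
print('base',*A)
BL,BR,TR,TL=A
print('yaw', ang(TL,BL),ang(TR,BR),ang(BL,BR)-np.pi/2,ang(TL,TR)-np.pi/2, np.linalg.norm(TL-BL),np.linalg.norm(TR-TL))
yaw=np.mean([ang(TL,BL),ang(TR,BR),ang(BL,BR)-np.pi/2,ang(TL,TR)-np.pi/2])
c=sum(A)/4; print('origin',c-.045*np.array([np.cos(yaw),np.sin(yaw),0]),yaw)
L,r1=tri([(T,t5(92,260)),(S,s4(150,305))]);Rr,r2=tri([(T,t5(463,324)),(S,s4(402,157))])
print('rail',L,r1,Rr,r2,(L+Rr)/2,np.linalg.norm(L-Rr),ang(L,Rr)-np.pi/2)
h=[atz(T,t6(*p),.144) for p in((222,140),(370,132),(378,194),(226,206))]
print('hooktop',*h,sum(h)/4,ang(h[0],h[1])-np.pi/2,ang(h[3],h[2])-np.pi/2)
b=[atz(T,t6(*p),.05) for p in((148,210),(398,198),(404,334),(156,350))]
print('tray',sum(b)/4,ang(b[0],b[1])-np.pi/2,ang(b[3],b[2])-np.pi/2,ang(b[0],b[3]),ang(b[1],b[2]),np.linalg.norm(b[0]-b[1]))
g=[atz(T,t6(*p),.172) for p in((282,253),(342,250),(343,293),(286,294))]
print('grip',sum(g)/4,ang(g[0],g[1])-np.pi/2)
print('griptri',tri([(T,t6(313,272)),(S,s6(285,95))]))
E
python3 m.py
```

```text
base [0.5771 0.2974 0.012 ] [0.5359 0.0867 0.012 ] [0.7    0.0534 0.012 ] [0.7413 0.2662 0.012 ]
yaw -0.18783215157865868 -0.2005638644392803 -0.19309470811463214 -0.19176380498714551 0.16715276008661592 0.21676949002249463
origin [0.5944 0.1845 0.012 ] -0.19331363227992915
rail [0.6088 0.2725 0.1872] [np.float64(0.00110578553267475), np.float64(0.0011057855326747428)] [0.5755 0.096  0.1803] [np.float64(0.0012661620551705146), np.float64(0.0012661620551702331)] [0.5921 0.1843 0.1837] 0.17974238772537085 -0.1863213151986387
hooktop [ 0.5516 -0.1556  0.144 ] [ 0.5537 -0.2155  0.144 ] [ 0.5285 -0.2178  0.144 ] [ 0.5248 -0.1564  0.144 ] [ 0.5397 -0.1863  0.144 ] 0.03581860966253858 0.06127713000967394
tray [ 0.4984 -0.1878  0.05  ] 0.030413299216569767 0.048192498812807516 0.029769317496598346 0.008302940889033187 0.10939999105018942
grip [ 0.497  -0.1868  0.172 ] 0.03289703945836475
griptri (array([ 0.4955, -0.1873,  0.1735]), [np.float64(0.0019310876656640768), np.float64(0.0019310876656638762)])
```

>>> {"op": "step_arm", "data": {
  "increments": [
    [[0.71,0.74,0.04],[0,0,-0.122]],
    [[0.71,0.74,0.04],[0,0,-0.122]],
    [[0.71,0.74,0.04],[0,0,-0.122]],
    [[0.71,0.74,0.04],[0,0,-0.122]],
    [[0.71,0.74,0.04],[0,0,-0.122]],
    [[0.71,0.74,0.04],[0,0,-0.122]],
    [[0.71,0.74,0.04],[0,0,-0.122]],
    [[0.71,0.74,0.04],[0,0,-0.122]],
    [[0.71,0.74,0.04],[0,0,-0.122]],
    [[0.71,0.74,0.04],[0,0,-0.122]],
    [[0,0,0],[0,0,0]],
    [[0,0,0],[0,0,0]]
  ],
  "fingers": 1
}}

```text
t: 3.0
position: [0.4958, -0.1876, 0.2512]
ee_rot: [0.0, 1.0, 0.018, -0.0]
contact_force: [0.5, 0.6, -1.0]
finger_gap: 0.0854
```

```bash
python3 -c "
from h import *
print({k:np.round(v,4) for k,v in read_state().items()})"
```

```text
{'t': np.float64(3.0), 'joint_positions': array([-4.8100e-01,  2.8070e-01, -4.4000e-03,  1.2861e+00, -6.0000e-04,
        2.6252e+00]), 'joint_velocities': array([-0.0265, -0.0067, -0.0104, -0.0001,  0.0003,  0.001 ]), 'effort': array([ 9.78200e-01, -4.14330e+01,  2.71992e+01, -3.26000e-02,
        5.16000e-02,  2.00000e-03]), 'position': array([ 0.4958, -0.1876,  0.2512]), 'ee_rot': array([ 2.000e-04,  9.998e-01,  1.770e-02, -3.000e-04]), 'contact_force': array([ 0.5433,  0.6013, -0.9749]), 'moment': array([-0.0053, -0.0148,  0.0125]), 'finger_gap': np.float64(0.0854)}
```

>>> {"op": "step_arm", "data": {
  "increments": [
    [[0,0,0],[0,0,1]],
    [[0,0,0],[0,0,1]],
    [[0,0,0],[0,0,1]],
    [[0,0,0],[0,0,1]],
    [[0,0,0],[0,0,1]],
    [[0,0,0],[0,0,1]],
    [[0,0,0],[0,0,1]],
    [[0,0,0],[0,0,1]],
    [[0,0,0],[0,0,1]],
    [[0,0,0],[0,0,1]],
    [[0,0,0],[0,0,1]],
    [[0,0,0],[0,0,1]],
    [[0,0,0],[0,0,1]],
    [[0,0,0],[0,0,1]],
    [[0,0,0],[0,0,1]],
    [[0,0,0],[0,0,1]],
    [[0,0,0],[0,0,1]],
    [[0,0,0],[0,0,1]],
    [[0,0,0],[0,0,0]],
    [[0,0,0],[0,0,0]]
  ]
}}

```text
t: 5.5
position: [0.4955, -0.1882, 0.2514]
ee_rot: [-0.0, -0.016, 1.0, 0.0]
contact_force: [0.3, 0.7, -0.3]
finger_gap: 0.0854
```

```bash
python3 - <<'E'
from h import *
print({k:np.round(v,4) for k,v in read_state().items()})
f=imaging.grab_frame('top');save(f,'t2.png')
f=imaging.grab_frame('side')
b=f['image'][110:290,310:450,::-1];cv2.imwrite('pics/s2.png',np.clip(cv2.resize(b,None,fx=3.3,fy=3.3)*1.0,0,255))
E
```

```text
{'t': np.float64(5.5), 'joint_positions': array([-0.4827,  0.2803, -0.0045,  1.2861, -0.    , -0.5137]), 'joint_velocities': array([ 0.0095,  0.0007,  0.0047,  0.0001, -0.0001, -0.0083]), 'effort': array([-8.23000e-02, -4.15840e+01,  2.70307e+01,  4.50000e-03,
       -4.40000e-03,  4.10000e-03]), 'position': array([ 0.4955, -0.1882,  0.2514]), 'ee_rot': array([-1.000e-04, -1.550e-02,  9.999e-01,  0.000e+00]), 'contact_force': array([ 0.2989,  0.671 , -0.2737]), 'moment': array([ 0.0355, -0.0123, -0.0033]), 'finger_gap': np.float64(0.0854)}[ WARN:0@1.481] global loadsave.cpp:1063 imwrite_ Unsupported depth image for selected encoder is fallbacked to CV_8U.
```

View pics/s2.png

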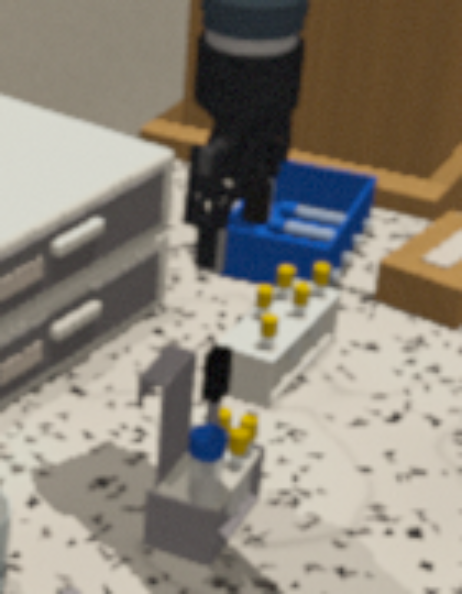

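>>> {"op": "step_arm", "data": {
  "increments": [
    [[0.02,0.02,-0.4],[0,0,0]],
    [[0.02,0,-0.4],[0,0,0]],
    [[0,0,-0.4],[0,0,0]],
    [[0,0,-0.4],[0,0,0]],
    [[0,0,-0.4],[0,0,0]],
    [[0,0,-0.2],[0,0,0]],
    [[0,0,-0.2],[0,0,0]],
    [[0,0,0],[0,0,0]],
    [[0,0,0],[0,0,0]]
  ]
}}

```text
t: 6.72
position: [0.4985, -0.1867, 0.1319]
ee_rot: [0.0, -0.017, 1.0, -0.0]
contact_force: [-0.6, 0.2, 0.3]
finger_gap: 0.0859
```

>>> {"op": "step_arm", "data": {
  "increments": [
    [[0,0,0],[0,0,0]],
    [[0,0,0],[0,0,0]],
    [[0,0,0],[0,0,0]],
    [[0,0,0],[0,0,0]],
    [[0,0,0],[0,0,0]],
    [[0,0,0],[0,0,0]],
    [[0,0,0],[0,0,0]],
    [[0,0,0],[0,0,0]]
  ],
  "fingers": -1,
  "squeeze": 60
}}

```text
t: 7.72
position: [0.4983, -0.1868, 0.1316]
ee_rot: [0.0, -0.017, 1.0, -0.0]
contact_force: [0.2, -2.5, 3.2]
finger_gap: 0.0234
```

```bash
python3 - <<'E'
from h import *
print({k:np.round(v,4) for k,v in read_state().items()})
f=imaging.grab_frame('top');b=f['image'][220:330,340:460,::-1];cv2.imwrite('pics/t3.png',cv2.resize(b,None,fx=5,fy=5))
f=imaging.grab_frame('side')
b=f['image'][110:290,310:450,::-1];cv2.imwrite('pics/s3.png',cv2.resize(b,None,fx=3.3,fy=3.3))
E
```

```text
{'t': np.float64(7.725), 'joint_positions': array([-4.777e-01,  3.417e-01, -2.354e-01,  9.928e-01, -3.000e-04,
       -5.125e-01]), 'joint_velocities': array([ 0.0008,  0.0002, -0.0006,  0.0006, -0.0006,  0.0001]), 'effort': array([  1.0866, -41.1205,  23.607 ,   0.3424,   0.5665,   0.0433]), 'position': array([ 0.4983, -0.1868,  0.1316]), 'ee_rot': array([ 3.000e-04, -1.740e-02,  9.998e-01, -3.000e-04]), 'contact_force': array([ 0.2415, -2.4608,  3.1938]), 'moment': array([-0.349 ,  0.023 ,  0.0364]), 'finger_gap': np.float64(0.0234)}
```

View pics/s3.png

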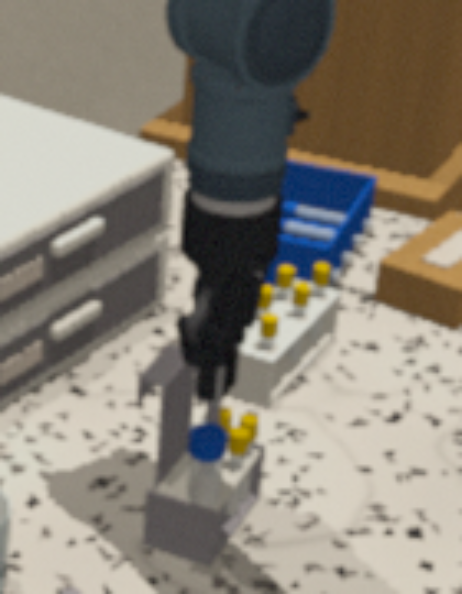

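View pics/t3.png

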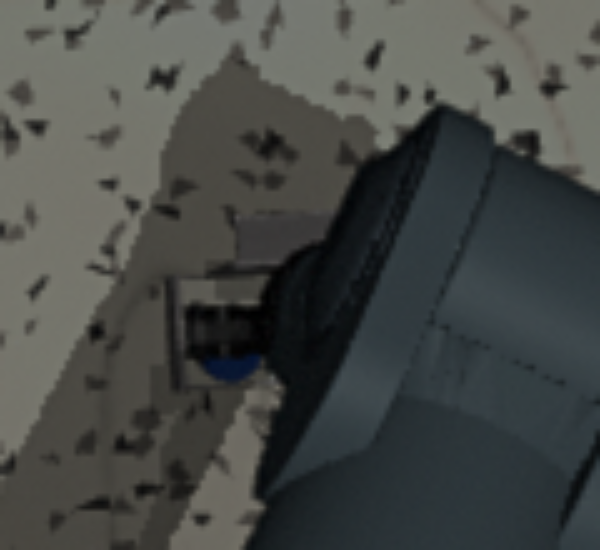

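>>> {"op": "step_arm", "data": {
  "increments": [
    [[0,0,0.1],[0,0,0]],
    [[0,0,0.2],[0,0,0]],
    [[0,0,0.3],[0,0,0]],
    [[0,0,0.4],[0,0,0]],
    [[0,0,0.4],[0,0,0]],
    [[0,0,0.4],[0,0,0]],
    [[0,0,0.3],[0,0,0]],
    [[0,0,0.2],[0,0,0]],
    [[0,0,0],[0,0,0]],
    [[0,0,0],[0,0,0]],
    [[0,0,0],[0,0,0]],
    [[0,0,0],[0,0,0]]
  ]
}}

```text
t: 9.32
position: [0.4978, -0.1863, 0.2458]
ee_rot: [-0.0, -0.017, 1.0, 0.0]
contact_force: [1.0, -0.8, -5.3]
finger_gap: 0.0233
```

```bash
python3 - <<'E'
from h import *
print({k:np.round(v,4) for k,v in read_state().items() if k in('position','ee_rot','contact_force','moment','finger_gap','t')})
f=imaging.grab_frame('side')
b=f['image'][110:290,310:450,::-1];cv2.imwrite('pics/s4.png',cv2.resize(b,None,fx=3.3,fy=3.3))
E
```

```text
{'t': np.float64(9.325), 'position': array([ 0.4978, -0.1863,  0.2458]), 'ee_rot': array([-5.000e-04, -1.740e-02,  9.998e-01,  3.000e-04]), 'contact_force': array([ 1.047 , -0.8096, -5.3429]), 'moment': array([ 0.0065, -0.0177,  0.0245]), 'finger_gap': np.float64(0.0233)}
```

View pics/s4.png

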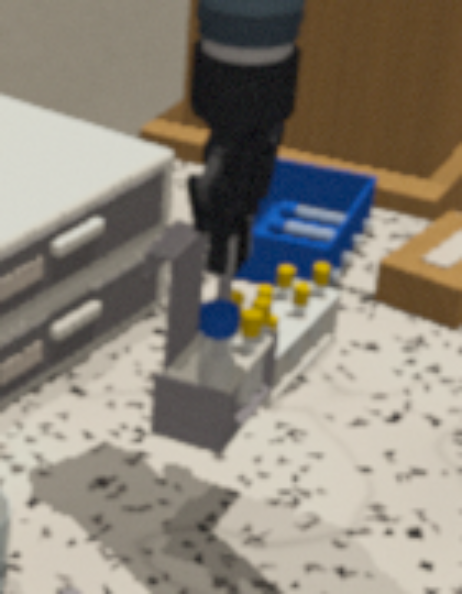

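>>> {"op": "step_arm", "data": {
  "increments": [
    [[0.02,0.25,0],[0,0,-0.1]],
    [[0.02,0.5,0],[0,0,-0.1]],
    [[0.02,0.6,0],[0,0,-0.1]],
    [[0.02,0.6,0],[0,0,-0.1]],
    [[0.02,0.6,0],[0,0,-0.1]],
    [[0.02,0.6,0],[0,0,-0.1]],
    [[0.02,0.6,0],[0,0,-0.1]],
    [[0.02,0.6,0],[0,0,-0.1]],
    [[0.02,0.6,0],[0,0,-0.1]],
    [[0.02,0.6,0],[0,0,-0.1]],
    [[0.02,0.6,0],[0,0,-0.1]],
    [[0.02,0.6,0],[0,0,-0.1]],
    [[0,0.5,0],[0,0,-0.1]],
    [[0,0.25,0],[0,0,0]],
    [[0,0.24,0],[0,0,0]],
    [[0,0,0],[0,0,0]],
    [[0,0,0],[0,0,0]],
    [[0,0,0],[0,0,0]]
  ]
}}

```text
t: 11.62
position: [0.5101, 0.1999, 0.2464]
ee_rot: [0.0, 0.096, 0.995, -0.0]
contact_force: [0.3, 1.0, -5.1]
finger_gap: 0.0235
```

```bash
python3 - <<'E'
from h import *
np.set_printoptions(precision=4,suppress=True)
print({k:np.round(v,4) for k,v in read_state().items() if k in('position','ee_rot','contact_force','moment','finger_gap','t','joint_positions')})
f=imaging.grab_frame('side');g=imaging.grab_frame('top')
b=f['image'][170:370,190:390,::-1];cv2.imwrite('pics/s5.png',cv2.resize(b,None,fx=3,fy=3))
b=g['image'][180:300,190:330,::-1];cv2.imwrite('pics/t5.png',cv2.resize(b,None,fx=5,fy=5))
for l in('carrier_hook','carrier_grip','carrier'):
  P=[]
  for x in(f,g):
    m=mark_of(x,l)[:2];print(l,[(np.round(a['pixel'],1),round(a['p'],2)) for a in m])
    if m:P.append((x,m[0]['pixel']))
  if len(P)==2:print(tri(P))
E
```

```text
{'t': np.float64(11.625), 'joint_positions': array([ 0.2577,  0.3179,  0.0344,  1.2873, -0.0002,  0.4507]), 'position': array([0.5101, 0.1999, 0.2464]), 'ee_rot': array([ 0.    ,  0.0963,  0.9953, -0.0001]), 'contact_force': array([ 0.3363,  1.0223, -5.1277]), 'moment': array([-0.0311, -0.0004,  0.0314]), 'finger_gap': np.float64(0.0235)}
carrier_hook [(array([274.3, 255.4]), 0.59), (array([257.9, 261.8]), 0.47)]
carrier_hook []
carrier_grip [(array([287.6, 297.4]), 0.72), (array([290.7, 263.4]), 0.57)]
carrier_grip [(array([229.7, 281.5]), 0.74)]
(array([0.5083, 0.2172, 0.1897]), [np.float64(0.00525665190382726), np.float64(0.005256651903827099)])
carrier [(array([289.8, 318.1]), 0.7)]
carrier [(array([245.9, 282.9]), 0.81), (array([244.2, 249. ]), 0.51)]
(array([0.5117, 0.1971, 0.1135]), [np.float64(0.0013333712807956934), np.float64(0.0013333712807957218)])
```

View pics/s5.png

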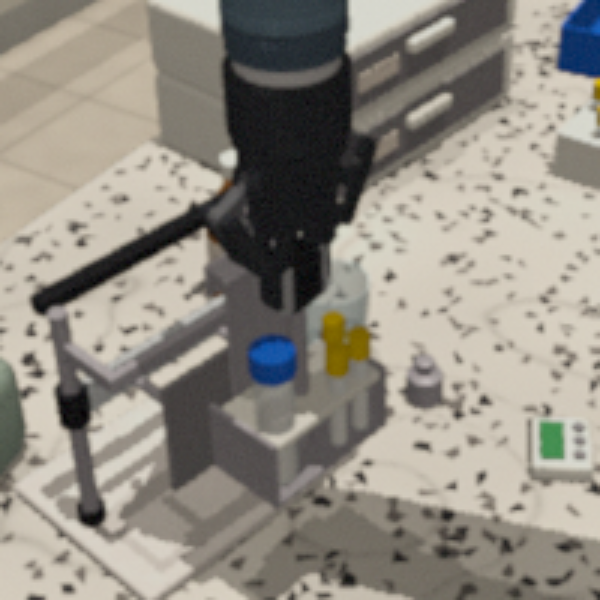

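View pics/t5.png

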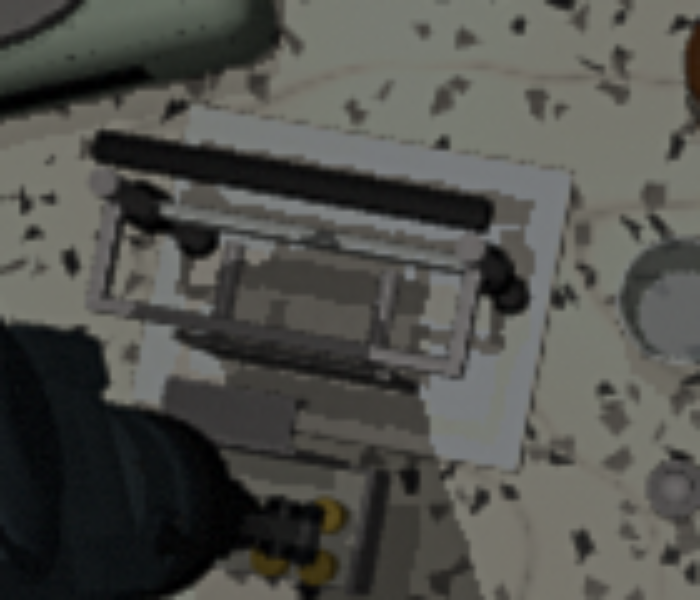

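>>> {"op": "step_arm", "data": {
  "increments": [
    [[0.11,-0.022,-0.05],[0,0,0]],
    [[0.11,-0.022,-0.05],[0,0,0]],
    [[0.11,-0.022,-0.05],[0,0,0]],
    [[0.11,-0.022,-0.05],[0,0,0]],
    [[0.11,-0.022,-0.05],[0,0,0]],
    [[0.11,-0.022,-0.05],[0,0,0]],
    [[0,0,0],[0,0,0]],
    [[0,0,0],[0,0,0]],
    [[0,0,0],[0,0,0]]
  ]
}}

```text
t: 13.15
position: [0.5429, 0.194, 0.2315]
ee_rot: [0.0, 0.096, 0.995, 0.0]
contact_force: [0.1, -1.1, -5.2]
finger_gap: 0.0234
```

```bash
cat > st.py <<'E'
from h import *
import sys
np.set_printoptions(precision=4,suppress=True)
s=read_state();u=np.array([np.cos(-.193),np.sin(-.193),0]);v=np.array([-u[1],u[0],0])
f=np.array(s['contact_force']);m=np.array(s['moment']);d=np.array(s['position'])-[.594,.1845,0]
print('t',s['t'],'stand-frame tcp',d@u,d@v,d[2],'hook est',d@u+.043,d[2]+.011,'F',f@u,f@v,f[2],'M',m@u,m@v,m[2])
if len(sys.argv)>1:
  n=sys.argv[1]
  a=imaging.grab_frame('side');g=imaging.grab_frame('top')
  b=a['image'][200:350,190:340,::-1];cv2.imwrite(f'pics/s{n}.png',cv2.resize(b,None,fx=4,fy=4,interpolation=2))
  b=g['image'][190:300,190:330,::-1];cv2.imwrite(f'pics/t{n}.png',np.clip(cv2.resize(b,None,fx=5,fy=5,interpolation=2).astype(float)*1.7,0,255).astype('u1'))
E
python3 st.py 6
```

```text
t 13.15 stand-frame tcp -0.05198750213761913 -0.0004631906528143621 0.23150599997265808 hook est -0.008987502137619133 0.2425059999726581 F 0.3308630802388715 -1.0124410077004935 -5.208013074833525 M -0.021440114025301618 0.036025478057345094 0.010564000768024532
```

View pics/s6.png

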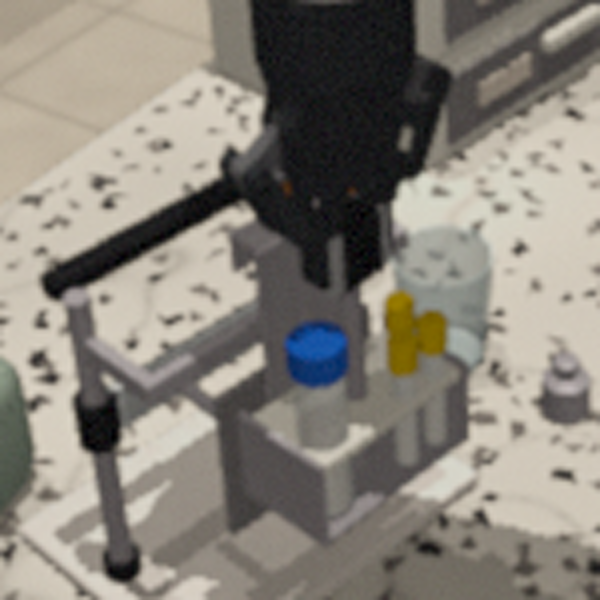

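View pics/t6.png

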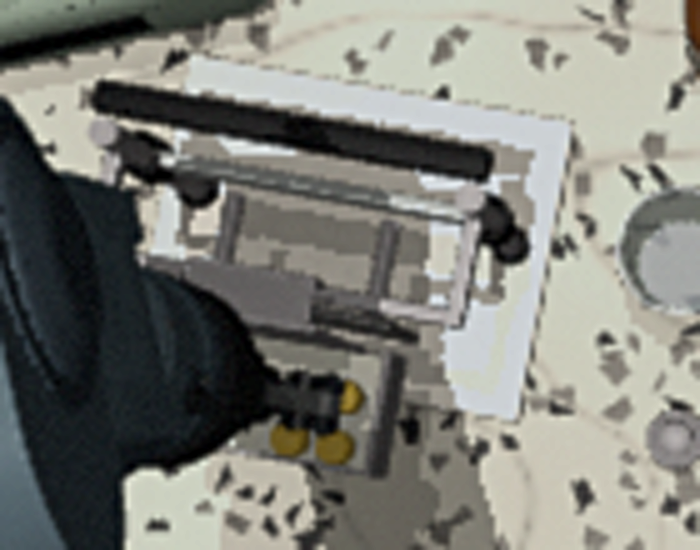

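>>> {"op": "step_arm", "data": {
  "increments": [
    [[0.02,-0.004,0],[0,0,0]],
    [[0.02,-0.004,0],[0,0,0]],
    [[0.02,-0.004,0],[0,0,0]],
    [[0.02,-0.004,0],[0,0,0]],
    [[0.02,-0.004,0],[0,0,0]],
    [[0,0,0],[0,0,0]],
    [[0,0,0],[0,0,0]]
  ]
}}

```text
t: 14.12
position: [0.548, 0.1929, 0.2313]
ee_rot: [0.0, 0.096, 0.995, 0.0]
contact_force: [-0.5, -0.1, -4.3]
finger_gap: 0.0237
```

```bash
python3 st.py
```

```text
t 14.125 stand-frame tcp -0.046716528363762784 -0.0005543309785925658 0.23133821843429855 hook est -0.0037165283637627874 0.24233821843429856 F -0.4803415391721636 -0.15080713351398042 -4.280262281758569 M 0.011090750226776887 -0.01288244533904888 -0.03960135035000204
```

No contact yet; go on 2 mm.

>>> {"op": "step_arm", "data": {
  "increments": [
    [[0.02,-0.004,0],[0,0,0]],
    [[0.02,-0.004,0],[0,0,0]],
    [[0,0,0],[0,0,0]],
    [[0,0,0],[0,0,0]]
  ]
}}

```text
t: 14.62
position: [0.5501, 0.1925, 0.2313]
ee_rot: [0.0, 0.096, 0.995, 0.0]
contact_force: [0.3, -0.0, -4.4]
finger_gap: 0.023
```

```bash
python3 st.py
```

```text
t 14.625 stand-frame tcp -0.04465309571140465 -0.0005596300399746621 0.23133905714235253 hook est -0.0016530957114046507 0.24233905714235254 F 0.24749280862589476 0.04186584299416515 -4.369807044917103 M -0.022130330727792382 -0.02231764100719971 -0.0005038199323835128
```

>>> {"op": "step_arm", "data": {
  "increments": [
    [[0.02,-0.004,0],[0,0,0]],
    [[0.02,-0.004,0],[0,0,0]],
    [[0,0,0],[0,0,0]],
    [[0,0,0],[0,0,0]]
  ]
}}

```text
t: 15.12
position: [0.5519, 0.1922, 0.2313]
ee_rot: [-0.0, 0.096, 0.995, 0.0]
contact_force: [-1.3, 0.0, -3.1]
finger_gap: 0.0235
```

```bash
python3 st.py
```

```text
t 15.125 stand-frame tcp -0.04283181988312893 -0.0005615281863424684 0.23129168230853636 hook est 0.00016818011687106532 0.24229168230853637 F -1.2333488133976023 -0.22203072237258648 -3.0566610208722134 M -0.03535918126255455 0.3309274228191656 -0.08478143261848334
```

>>> {"op": "step_arm", "data": {
  "increments": [
    [[-0.045,0.009,0],[0,0,0]],
    [[0,0,-0.08],[0,0,0]],
    [[0,0,-0.08],[0,0,0]],
    [[0,0,-0.08],[0,0,0]],
    [[0,0,-0.08],[0,0,0]],
    [[0,0,-0.08],[0,0,0]],
    [[0,0,-0.08],[0,0,0]],
    [[0,0,0],[0,0,0]],
    [[0,0,0],[0,0,0]]
  ]
}}

```text
t: 16.25
position: [0.5498, 0.1926, 0.2074]
ee_rot: [0.0, 0.096, 0.995, 0.0]
contact_force: [0.6, -0.2, -3.6]
finger_gap: 0.0233
```

```bash
python3 st.py 7
```

```text
t 16.25 stand-frame tcp -0.04488323653086672 -0.0005554302045593497 0.20740566952118392 hook est -0.001883236530866722 0.21840566952118393 F 0.6491851096596294 -0.1022322392566127 -3.632582175488729 M 0.0666789783726945 0.03720546382983789 0.02271967177349636
```

View pics/s7.png

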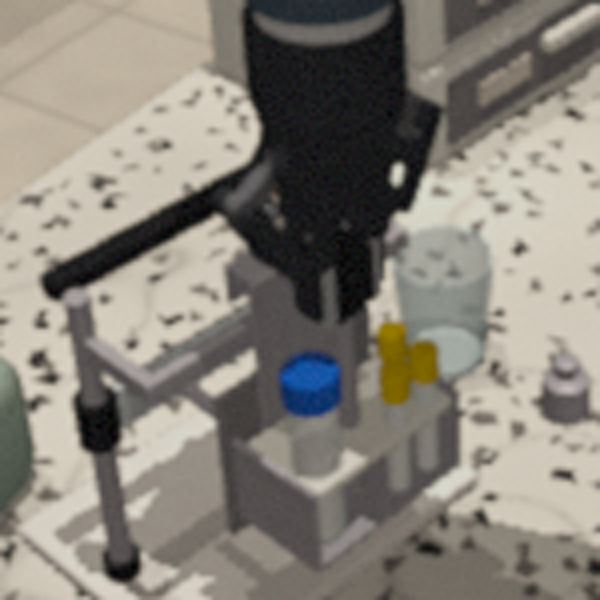

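View pics/t7.png

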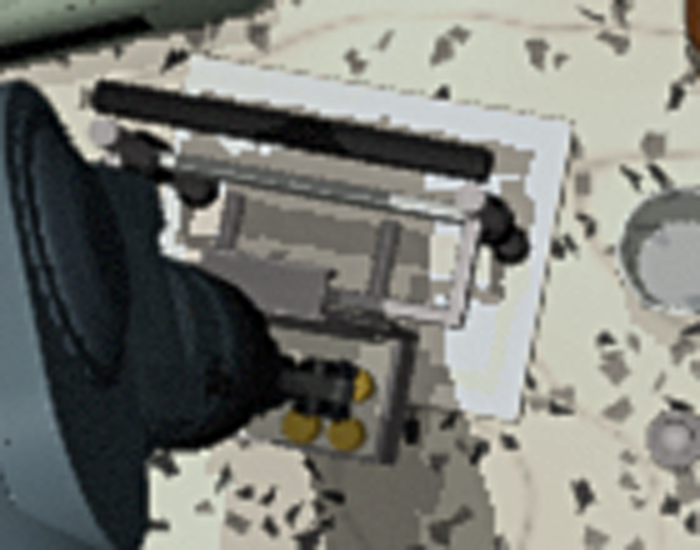

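>>> {"op": "step_arm", "data": {
  "increments": [
    [[0,0,-0.04],[0,0,0]],
    [[0,0,-0.04],[0,0,0]],
    [[0,0,-0.04],[0,0,0]],
    [[0,0,-0.04],[0,0,0]],
    [[0,0,-0.04],[0,0,0]],
    [[0,0,-0.04],[0,0,0]],
    [[0,0,0],[0,0,0]]
  ]
}}

```text
t: 17.23
position: [0.5496, 0.1925, 0.1951]
ee_rot: [-0.0, 0.096, 0.995, -0.0]
contact_force: [-0.5, 0.4, -5.1]
finger_gap: 0.0233
```

```bash
python3 st.py
```

```text
t 17.225 stand-frame tcp -0.04506913805822695 -0.0006181816872118534 0.19510206951521017 hook est -0.002069138058226956 0.20610206951521018 F -0.5675818270950685 0.2763614441111111 -5.1167902562680725 M 0.01067655769405718 0.049145039614462815 -0.007775539604401215
```

>>> {"op": "step_arm", "data": {
  "increments": [
    [[0,0,-0.04],[0,0,0]],
    [[0,0,-0.04],[0,0,0]],
    [[0,0,0],[0,0,0]],
    [[0,0,0],[0,0,0]]
  ]
}}

```text
t: 17.73
position: [0.5498, 0.1926, 0.1913]
ee_rot: [0.0, 0.096, 0.995, 0.0]
contact_force: [-0.9, -0.1, -5.2]
finger_gap: 0.0236
```

```bash
python3 st.py
```

```text
t 17.725 stand-frame tcp -0.04492193124347914 -0.0005535834971245264 0.1913356686758201 hook est -0.0019219312434791413 0.20233566867582012 F -0.8804496977423987 -0.25692177617692574 -5.194104008538488 M -0.058374835363816956 -0.009545725669656497 -0.015332986536044722
```

>>> {"op": "step_arm", "data": {
  "increments": [
    [[0,0,-0.04],[0,0,0]],
    [[0,0,-0.04],[0,0,0]],
    [[0,0,0],[0,0,0]],
    [[0,0,0],[0,0,0]]
  ]
}}

```text
t: 18.23
position: [0.5498, 0.1926, 0.1873]
ee_rot: [-0.0, 0.096, 0.995, 0.0]
contact_force: [0.5, -0.3, -5.2]
finger_gap: 0.0228
```

```bash
python3 st.py 8
```

```text
t 18.225 stand-frame tcp -0.044976737395777434 -0.0005473913984266388 0.18729708054385116 hook est -0.001976737395777438 0.19829708054385117 F 0.5088183107689037 -0.1921193818084635 -5.234765758487609 M -0.07836148428156982 -0.03657524990221747 -0.014216173682949543
```

View pics/s8.png

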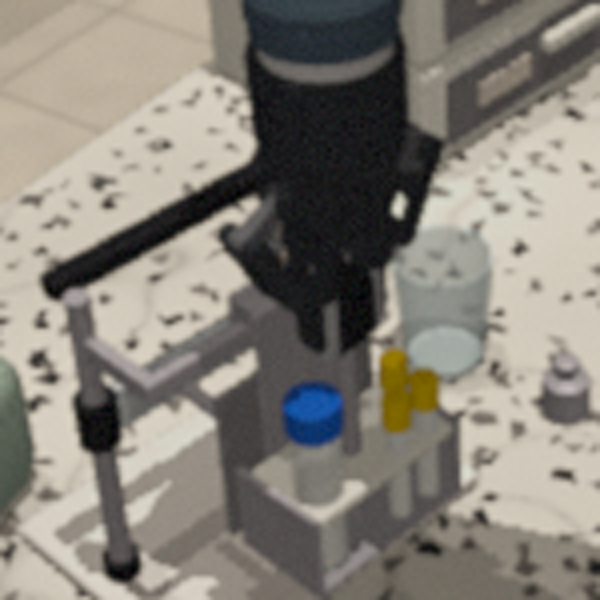

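>>> {"op": "step_arm", "data": {
  "increments": [
    [[0,0,-0.04],[0,0,0]],
    [[0,0,-0.04],[0,0,0]],
    [[0,0,0],[0,0,0]],
    [[0,0,0],[0,0,0]]
  ]
}}

```text
t: 18.82
position: [0.5498, 0.1926, 0.1833]
ee_rot: [-0.0, 0.096, 0.995, 0.0]
contact_force: [-0.0, 0.2, -4.9]
finger_gap: 0.0233
```

```bash
python3 st.py
```

```text
t 18.825 stand-frame tcp -0.04497205253493943 -0.0005617183977573039 0.18328770889810653 hook est -0.001972052534939435 0.19428770889810654 F -0.060182303787915066 0.181772111606812 -4.9038783430424875 M -0.046600626137009965 0.025613492650576324 -0.005134930652933905
```

>>> {"op": "step_arm", "data": {
  "increments": [
    [[0,0,-0.04],[0,0,0]],
    [[0,0,-0.02],[0,0,0]],
    [[0,0,0],[0,0,0]],
    [[0,0,0],[0,0,0]]
  ]
}}

```text
t: 19.32
position: [0.5498, 0.1926, 0.1803]
ee_rot: [0.0, 0.096, 0.995, 0.0]
contact_force: [0.9, 0.3, -5.0]
finger_gap: 0.0234
```

```bash
python3 st.py
```

```text
t 19.325 stand-frame tcp -0.04493124187313116 -0.0005494844879249161 0.18033933068420707 hook est -0.0019312418731311648 0.19133933068420708 F 0.7703798354814534 0.5047780250925396 -4.968460856021269 M -0.022173096225551817 0.07851915356709306 -0.012203777706472475
```

>>> {"op": "step_arm", "data": {
  "increments": [
    [[0,0,-0.02],[0,0,0]],
    [[0,0,-0.02],[0,0,0]],
    [[0,0,0],[0,0,0]],
    [[0,0,0],[0,0,0]]
  ]
}}

```text
t: 19.82
position: [0.5498, 0.1926, 0.1783]
ee_rot: [0.0, 0.096, 0.995, 0.0]
contact_force: [0.6, 0.6, -5.0]
finger_gap: 0.0234
```

```bash
python3 st.py
```

```text
t 19.825 stand-frame tcp -0.04494663866536735 -0.0005649823288330816 0.1783246055469301 hook est -0.001946638665367352 0.18932460554693012 F 0.47006040123732334 0.6689918108825766 -4.973898579644827 M 0.07063926447950204 0.0627343785910118 0.0019241715719552884
```

>>> {"op": "step_arm", "data": {
  "increments": [
    [[0,0,-0.02],[0,0,0]],
    [[0,0,-0.02],[0,0,0]],
    [[0,0,0],[0,0,0]],
    [[0,0,0],[0,0,0]]
  ]
}}

```text
t: 20.32
position: [0.5499, 0.1926, 0.1767]
ee_rot: [0.0, 0.096, 0.995, 0.0]
contact_force: [-1.0, 0.2, -1.1]
finger_gap: 0.0234
```

>>> {"op": "step_arm", "data": {
  "increments": [
    [[0,0,-0.02],[0,0,0]],
    [[0,0,-0.01],[0,0,0]],
    [[0,0,0],[0,0,0]],
    [[0,0,0],[0,0,0]]
  ]
}}

```text
t: 20.82
position: [0.5499, 0.1927, 0.1752]
ee_rot: [0.0, 0.096, 0.995, 0.0]
contact_force: [-3.1, -0.3, 1.8]
finger_gap: 0.0233
```

```bash
python3 st.py
```

```text
t 20.825 stand-frame tcp -0.044855144403331916 -0.000451055054874181 0.17515915304790405 hook est -0.0018551444033319195 0.18615915304790406 F -2.994023184433829 -0.9275352532462591 1.759846364808736 M -0.14765036298617554 0.1924207910253897 -0.017801164889760576
```

```bash
python3 st.py 9
```

```text
t 20.825 stand-frame tcp -0.044855144403331916 -0.000451055054874181 0.17515915304790405 hook est -0.0018551444033319195 0.18615915304790406 F -2.994023184433829 -0.9275352532462591 1.759846364808736 M -0.14765036298617554 0.1924207910253897 -0.017801164889760576
```

View pics/s9.png

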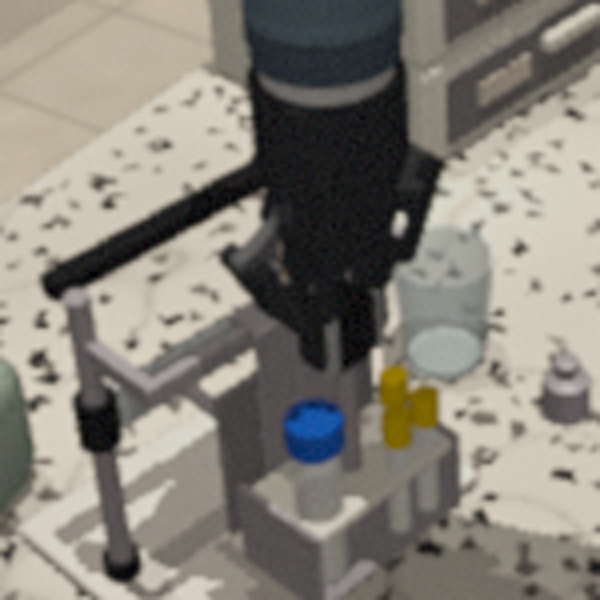

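View pics/t9.png

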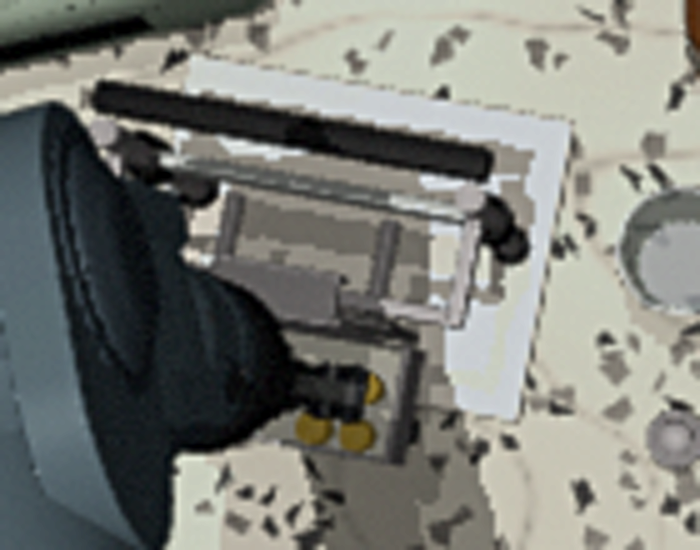

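>>> {"op": "step_arm", "data": {
  "increments": [
    [[0,0,0.01],[0,0,0]],
    [[0,0,0],[0,0,0]],
    [[0,0,0],[0,0,0]],
    [[0,0,0],[0,0,0]]
  ],
  "squeeze": 20
}}

```text
t: 21.42
position: [0.5499, 0.1926, 0.1753]
ee_rot: [0.0, 0.096, 0.995, 0.0]
contact_force: [-2.3, -0.3, 2.1]
finger_gap: 0.0234
```

```bash
python3 st.py
```

```text
t 21.425 stand-frame tcp -0.04484693689469305 -0.0005075947272666673 0.17533283248703072 hook est -0.0018469368946930562 0.18633283248703073 F -2.197156680241119 -0.7112061379388176 2.11502792553967 M -0.04053795206643574 0.12573728140427942 0.041483232754816676
```

>>> {"op": "step_arm", "data": {
  "increments": [
    [[0,0,0.015],[0,0,0]],
    [[0,0,0],[0,0,0]],
    [[0,0,0],[0,0,0]],
    [[0,0,0],[0,0,0]]
  ]
}}

```text
t: 21.92
position: [0.5499, 0.1926, 0.176]
ee_rot: [0.0, 0.096, 0.995, 0.0]
contact_force: [-1.4, 0.3, 0.7]
finger_gap: 0.0235
```

```bash
python3 st.py
```

```text
t 21.925 stand-frame tcp -0.04483639190404183 -0.0005117187937457149 0.176041678829929 hook est -0.0018363919040418342 0.187041678829929 F -1.3854401619522045 0.03397741990920825 0.6762071320394315 M 0.03189820394066379 -0.07796196379283829 0.03623936040799418
```

>>> {"op": "step_arm", "data": {
  "increments": [
    [[0.012,-0.002,0],[0,0,0]],
    [[0,0,0],[0,0,0]],
    [[0,0,0],[0,0,0]],
    [[0,0,0],[0,0,0]]
  ]
}}

```text
t: 22.42
position: [0.5501, 0.1925, 0.176]
ee_rot: [-0.0, 0.096, 0.995, 0.0]
contact_force: [-3.0, 1.9, 0.6]
finger_gap: 0.023
```

```bash
python3 st.py
```

```text
t 22.425 stand-frame tcp -0.04461671375396265 -0.0005481750558822298 0.1759903268474362 hook est -0.001616713753962655 0.18699032684743622 F -3.3047645053067396 1.2426925356954475 0.6279356901299415 M 0.07655147778644879 0.3858270228334774 0.014671997164118508
```

>>> {"op": "step_arm", "data": {
  "increments": [
    [[-0.006,0.001,0],[0,0,0]],
    [[0,0,0],[0,0,0]],
    [[0,0,0],[0,0,0]],
    [[0,0,0],[0,0,0]]
  ]
}}

```text
t: 22.92
position: [0.5501, 0.1926, 0.1761]
ee_rot: [0.0, 0.096, 0.995, 0.0]
contact_force: [-2.4, 0.2, 0.6]
finger_gap: 0.023
```

```bash
python3 st.py
```

```text
t 22.925 stand-frame tcp -0.04460370840427076 -0.000513705260089143 0.17608289867672103 hook est -0.001603708404270765 0.18708289867672104 F -2.338666743893345 -0.2963718223468454 0.6310297133004771 M 0.0921073794681413 0.27152265459171826 0.023767334840259016
```

>>> {"op": "step_arm", "data": {
  "increments": [
    [[0,0,0],[0,0,0]],
    [[0,0,0],[0,0,0]]
  ]
}}

```text
t: 23.18
position: [0.5501, 0.1925, 0.1761]
ee_rot: [0.0, 0.096, 0.995, 0.0]
contact_force: [-2.9, 1.3, 0.3]
finger_gap: 0.0232
```

```bash
python3 st.py
```

```text
t 23.175 stand-frame tcp -0.04458192284508877 -0.0005454202113648971 0.17608424335986458 hook est -0.0015819228450887762 0.1870842433598646 F -3.115291917703791 0.6786056970254914 0.26577529839954417 M 0.09770088030318197 0.26477430688738235 0.061378945631791554
```

>>> {"op": "step_arm", "data": {
  "increments": [
    [[0,0,0],[0,0,0]],
    [[0,0,0],[0,0,0]],
    [[0,0,0],[0,0,0]],
    [[0,0,0],[0,0,0]]
  ],
  "fingers": -0.36
}}

```text
t: 23.68
position: [0.5503, 0.1925, 0.1761]
ee_rot: [0.0, 0.096, 0.995, 0.0]
contact_force: [0.1, -0.2, -0.1]
finger_gap: 0.0275
```

```bash
python3 st.py 10
```

```text
t 23.675 stand-frame tcp -0.04446255054884404 -0.0005669532650781667 0.17611300657298617 hook est -0.0014625505488440466 0.18711300657298618 F 0.15973907644059235 -0.19354342847956077 -0.08193557045583243 M 0.007637715713461573 -0.01223543207381023 0.047090748215855745
```

View pics/s10.png

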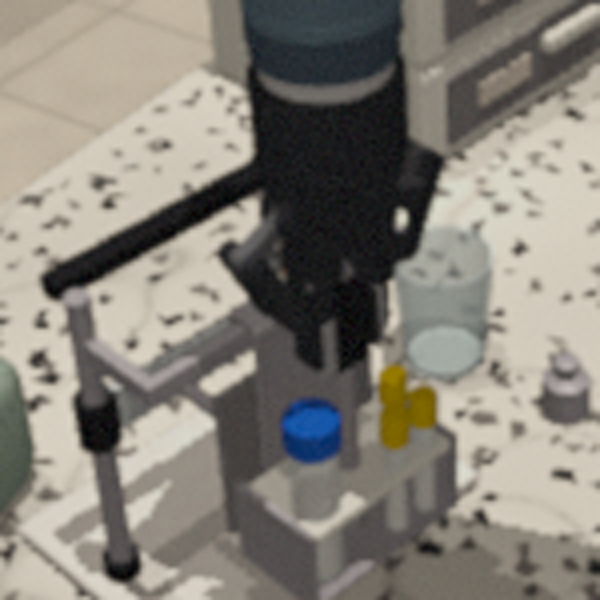

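>>> {"op": "step_arm", "data": {
  "increments": [
    [[0,0,0],[0,0,0]],
    [[0,0,0],[0,0,0]],
    [[0,0,0],[0,0,0]],
    [[0,0,0.1],[0,0,0]],
    [[0,0,0.2],[0,0,0]],
    [[0,0,0.3],[0,0,0]],
    [[0,0,0.4],[0,0,0]],
    [[0,0,0.5],[0,0,0]],
    [[0,0,0.5],[0,0,0]],
    [[-0.5,0.1,0.3],[0,0,0]],
    [[-0.5,0.1,0],[0,0,0]],
    [[-0.5,-0.5,0],[0,0,0]],
    [[-0.5,-0.5,0],[0,0,0]],
    [[0,-0.5,0],[0,0,0]],
    [[0,0,0],[0,0,0]],
    [[0,0,0],[0,0,0]]
  ],
  "fingers": 0.0
}}

```text
t: 25.78
position: [0.4506, 0.128, 0.2918]
ee_rot: [0.001, 0.096, 0.995, 0.0]
contact_force: [1.8, 0.6, 0.2]
finger_gap: 0.0428
```

```bash
python3 st.py 11; python3 look.py 12 b
```

```text
t 25.775 stand-frame tcp -0.1299349195039346 -0.08301300696674961 0.291806072933947 hook est -0.0869349195039346 0.302806072933947 F 1.6087800668930459 0.9397054069608419 0.2061635806805645 M 0.019224306363930566 -0.023521491782977248 -0.0190274482517547
carrier side [(array([275.7, 332.2]), 0.9)]
carrier top [(array([251.7, 264.3]), 0.78)]
   [0.5597 0.1934 0.043 ] [np.float64(0.0021531772878542145), np.float64(0.0021531772878539647)]
carrier_grip side [(array([277.5, 282.9]), 0.87), (array([265.9, 312.4]), 0.47)]
carrier_grip top [(array([237.9, 266.3]), 0.95)]
   [0.5448 0.1971 0.1968] [np.float64(0.003645774834572757), np.float64(0.0036457748345726567)]
carrier_hook side [(array([263. , 277.5]), 0.76)]
carrier_hook top [(array([246.8, 245.5]), 0.76)]
   [0.5958 0.1798 0.1777] [np.float64(0.0032870380669598005), np.float64(0.003287038066959799)]
carrier_com side [(array([276. , 314.7]), 0.7)]
carrier_com top []
stand side [(array([262.7, 337.6]), 0.76)]
stand top [(array([253.7, 252.6]), 0.89), (array([249.9, 264.8]), 0.66)]
   [0.5957 0.1952 0.0072] [np.float64(0.0003724552365622149), np.float64(0.00037245523656225383)]
rail_low side [(array([256.1, 277.1]), 0.7)]
rail_low top [(array([243.6, 248.3]), 0.97)]
   [0.5954 0.1906 0.1849] [np.float64(0.0047728116613472635), np.float64(0.0047728116613472244)]
rail_high side [(array([259.4, 263.3]), 0.76)]
rail_high top [(array([240.5, 243.8]), 0.76)]
   [0.5961 0.1865 0.2201] [np.float64(0.002828557480150194), np.float64(0.002828557480150221)]
backrest_low side [(array([263. , 306.9]), 0.79)]
backrest_low top [(array([252., 252.]), 0.59)]
   [0.5917 0.1849 0.0975] [np.float64(0.0022643496806460275), np.float64(0.0022643496806461134)]
tipbox [0.535  0.4196 0.    ] 0.67
tuberack [ 0.549  -0.4587  0.    ] 0.7
reagent [ 0.7421 -0.0381  0.    ] 0.79
beaker [ 0.6102 -0.0046  0.    ] 0.92
timer [0.3871 0.0064 0.    ] 0.89
weight [ 0.5273 -0.002   0.    ] 0.63
```

View pics/s11.png

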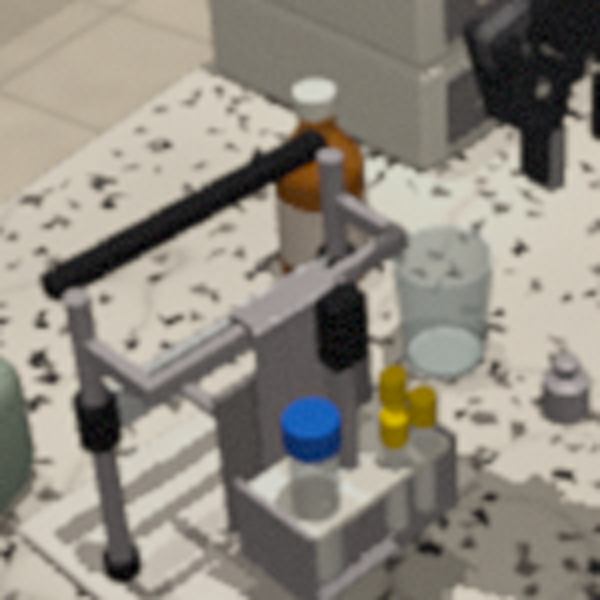

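View pics/t11.png

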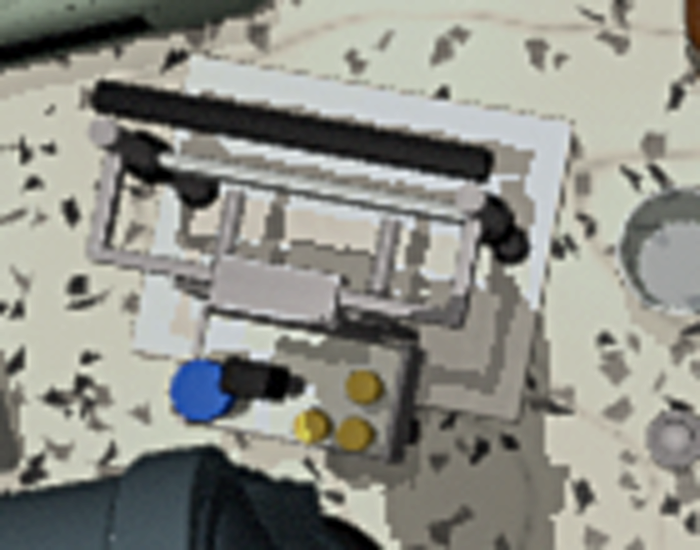

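```bash
python3 -c "
from h import *
print(job.job_done())"
```

```text
the job is handed in; nothing more can be done
None
```

The carrier is hanging by its hook on the stand's rail, and I handed the job in at about 26 s of the 61 s allowed. The interface gave no verdict.

**What I did:** I took the carrier by its black grip and lifted it. I felt for the backrest above the rail, with about 1 to 2 N of contact. Then I backed off 2 mm and lowered in small steps until the rail took the load.

**Contact and release:** The rail's top was at about 0.188 m. At the deepest point the wrist readings put the press on the stand at about 7.5 N. I eased that off until the rail carried the weight, with the back resting at about 3 N, then opened the fingers slowly. The tool force dropped to about zero with no visible drop or swing.

**Last checks:**
- **Carrier:** the pictures show the hook over the rail, the carrier upright, and the gripper well clear.
- **Hook position:** the networks put the hook's middle at about (0.596, 0.180, 0.178). From the arm's own pose it was at about 0.187 m high and within 2 mm of the rail's middle.
- **Bystanders:** the tipbox, tuberack, reagent, beaker and timer read within about 12 mm of their first positions, which I take as the networks' error.
- **Weight:** its first network reading was wrong because it landed on the tuberack. I only have the pictures, where it looks unmoved.
- **Lean:** I judged the lean only by eye in the pictures. The networks' carrier points were too noisy to measure it.

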